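# Bow pin through the eye of a safety bracket

### The job

Pick up the bow pin by its red handle, set its foot down on the safety bracket's plate and swing the pin round its own arc so that the curved bar goes through the eye. Keep swinging until the tip meets the sprung stop, whose position you must find by feel, and bed it there for about half a second with roughly 5 N, never loading the eye or the stop with more than 15 N. Then let go, leaving the pin lying flat on the plate with its bar through the eye, and leave the other parts on the bench where they are.

Things in the scene. Friction and masses are not known exactly. Their poses are not given: they have to be found in the camera images.
- pin_grip (a point): Middle of the bow pin's upright red and black handle, a flat-sided block 30 mm (pin x) by 18 mm (pin y) reaching from 24 to 80 mm above the pin's underside; this point is 60 mm above the underside, on the axis of the round foot (radius 24 mm, 7 mm thick) on which the loose pin (about 220 g) stands. Not measured while gripped
- pin_tip (a point): Centre of the bow pin's round bar end (radius 4 mm), at (+84.5, +20.6, +16) mm from the middle of the foot's underside; axes are the pin's, the tip points along +y
- pin_centre (a point): Arc centre of the bow pin's bar, an empty point at bar height, at (+24.5, +20.6, +16) mm from the middle of the foot's underside; axes are the pin's
- bow_pin: The loose bow pin; origin at the centre of the foot's underside, z up. A steel bar of radius 4 mm, its centre line 16 mm above the underside: seen from above an arc of radius 60 mm about pin_centre. About that centre, from pin x, it runs from -140 degrees (where a straight spoke joins it to the handle) anticlockwise to the tip at 0. It is threaded turning anticlockwise about pin_centre
- lock_bracket: Safety bracket fixed to the bench: aluminium plate 150 x 165 mm, top 10 mm above the bench, with a steel eye 60 mm along its +x and a blue block with a sprung stop; nothing on it is over 45 mm high. Origin on the bench under bracket_centre, z up. Pin yaw minus bracket yaw is the angle of the tip about that centre: at -13 degrees it is just short of the eye, at +13 through it
- bracket_eye (a point): Centre of the closed steel eye: ring with a hole of radius 5.5 mm, outer radius 12 mm, 8 mm long, its axis level along bracket y; 26 mm above the bench, as high as the bar when the pin's foot is on the plate (1.5 mm play all round)
- bracket_centre (a point): Point over the bracket's origin, 26 mm above the bench: the pin's arc centre belongs here with its foot on the plate. The black rubber-faced sprung stop (20 mm wide, 22 mm tall) meets the tip on the 60 mm arc at a tip angle between 41 and 68 degrees, set differently each time and not measured. Its spring gives 6 N per mm over 5 mm, then it is solid
- grease_pot: Bystander: white pot with red lid, 69 mm wide, 54 mm tall; origin at the underside
- end_cap_1: Bystander: machined square end cap, 56 x 56 x 18 mm; origin at the underside
- tape_1: Bystander: black roll of tape, 58 mm wide, 19 mm tall; origin at the underside
- spanner_17: Bystander: open-end spanner lying flat, 36 x 191 x 6 mm; origin at the underside
- piston_1: Bystander: piston disc, 40 mm wide, 14 mm tall; origin at the underside
- lock_head: What the bracket's plate carries, fixed to it, with the same origin and axes: the steel eye 60 mm along +x, and further round the arc (+y side) a blue block with the sprung stop

How it is judged:
By the outcome, as a careful person would: the job done as asked, in the order asked, and still so for the second after the job is handed in, with the robot touching nothing.
It also fails if it takes over 72 s, if anything falls off the work surface, if the arm or the gripper's body presses on something with over 40 N, if the wrist force passes 120 N, or if a joint passes its speed limit or range.

### The arm

A 7-joint arm with a two-finger parallel gripper is mounted at the origin on a cart in front of the work surface, level with it; the furniture and walls round the work are solid. World frame = base frame: x ahead of the robot, y to its left, z up, the work surface at z = 0. Lengths are in mm, angles in rad, forces in N, time in s.
With the tool pointing down it reaches from about 425 to 800 mm from the base axis. Payload 8.3 kg.
Tool frame: the origin (TCP) lies at the very end of the fingers, on their centre line; the grasp point (between the pads) lies 19 mm behind it; z points along the fingers, y is the direction in which the jaws open and shut (so a half turn about z gives the same grasp; the last joint's range is limited). The gripper opens to 85 mm and grips with 20 to 120 N. Pads are 22 mm wide; open, the fingers measure 114 mm over their backs; the gripper's body (76 mm by 85 mm) begins 54 mm behind the grasp point. The pads swing forward as they close: fully open they stand 13 mm farther back than shut.
Start: joints at [-1.204, 0.383, 0.016, 1.37, -0.006, 1.388, -0.046], TCP at [260.379, 568.16, 231.279] pointing down, gripper open.
Joint ranges: [-2.95, 2.95], [-0.25, 2.06], [-1.52, 1.56], [0.18, 2.33], [-1.44, 4.58], [0.02, 2.06], [-3.01, 3.01]. Speed limits (rad/s): [2.39, 2.39, 3.01, 3.01, 3.14, 3.14, 3.14].

### API

Orientations are given as a unit quaternion [x, y, z, w].
In Python, from bench import bot, cams gives the robot as it stands. Calls block until the motion is done:
- bot.move_pose(position, orientation): joint-space move of the TCP to a pose.
- bot.move_l(position, vel=150, rotation=None): straight line of the TCP; rotation=None keeps the orientation; vel is the mean speed in mm/s.
- bot.set_joints(angles): joint-space move.
- bot.set_gripper(opening): opening from 0.0 (shut) to 1.0 (fully open); the grip force is fixed at half the most; returns when the fingers have stopped.
- bot.sleep(seconds).
- bot.ik(position, orientation): joint angles nearest the present ones, or None.
- bot.sense(): the state.
- cams.snapshot(name): name is "scene" or "top" or "wrist"; returns (picture, depth): 400x640x3 uint8, red, green, blue; 400x640 float32, mm along the optical axis (not along the pixel's ray), 0 where there is no reading.
- cams.get_calibration(name): a dict with "camera_matrix" (3x3 intrinsics, pixels), "T" (4x4, takes a point from camera to world coordinates). Camera axes: x right, y down, z forward; pixel columns grow to the right and rows downward; lengths in mm; the calibration is good to about 2 mm. A picture is of the moment at which its call begins: read the wrist's pose just before it. get_calibration takes no time and is no camera call; for the wrist camera it gives the pose at the moment of the call.
A pose or a line that the arm cannot do raises bot.MotionError and nothing moves.
- bot.job_done(): hands the job in, once; it reports no verdict.
The state is a dict: "clock": time; "q": joint angles; "qvel": joint speeds; "joint_efforts": joint torques, N m; "eef_pos": TCP position; "tool_rot": TCP orientation; "wrist_force": force on the tool from outside, world axes, zero at the start; "torque": the same for the moment, N m; "grip_width": opening from 0.0 (shut) to 1.0 (fully open).
Only numpy, scipy, OpenCV 4.12 (cv2) and the standard library are available. Lean on these libraries where they do the work, as an engineer would, in place of code of your own. Each camera call takes 0.05 s, during which the arm holds its last target. There are 200 camera calls.

## Working session

There is one attempt and no reset: what is moved stays moved. The work goes in short steps, each a Python script; the robot and the scene stay as the last script left them, time stands still between calls to the robot, and variables do not carry over. Pictures are saved under pics/ and viewed, about 8 in all and at most 12, crops included, and the job is handed in when it is done.

```bash
ls; mkdir -p pics
python3 - <<'E'
from bench import bot,cams
import cv2,numpy as np
s=bot.sense();print(s)
for n in("top","scene"):
    p,d=cams.snapshot(n);cv2.imwrite(f"pics/{n}0.png",p[:,:,::-1]);np.savez(f"pics/{n}0.npz",p=p,d=d)
    c=cams.get_calibration(n);print(n,np.round(c["camera_matrix"],1).tolist(),np.round(c["T"],3).tolist())
print(bot.sense()["clock"])
E
```

```text
pics
{'clock': 0.0, 'q': array([-1.20389004,  0.3842878 ,  0.01635016,  1.37116015, -0.0062867 ,
        1.38821534, -0.04648961]), 'qvel': array([-0.00067521,  0.00036985, -0.00122566, -0.00122466,  0.00121348,
       -0.00136308,  0.00028845]), 'joint_efforts': array([-6.39049722e-04, -6.27599359e+01,  8.44142251e-01, -3.71836102e+01,
        1.66164647e-02,  1.41121712e-02, -4.11428289e-06]), 'eef_pos': array([260.18032132, 567.70716436, 230.24503819]), 'tool_rot': array([ 2.13204515e-01,  9.77007069e-01, -9.91823103e-04, -1.94178731e-04]), 'wrist_force': array([-0.1419834 , -1.19797061, -1.13447479]), 'torque': array([0.03124811, 0.05566162, 0.02865646]), 'grip_width': 1.0023962062871226}
top [[492.6, 0.0, 330.9], [0.0, 492.6, 196.8], [0.0, 0.0, 1.0]] [[-0.084, -0.976, 0.202, 375.391], [-0.996, 0.083, -0.015, 94.839], [-0.002, -0.203, -0.979, 1141.107], [0.0, 0.0, 0.0, 1.0]]
scene [[499.2, 0.0, 321.4], [0.0, 499.2, 196.8], [0.0, 0.0, 1.0]] [[0.344, 0.829, -0.441, 1097.523], [0.939, -0.31, 0.151, -112.422], [-0.011, -0.467, -0.884, 1097.019], [0.0, 0.0, 0.0, 1.0]]
0.1
```

View pics/top0.png

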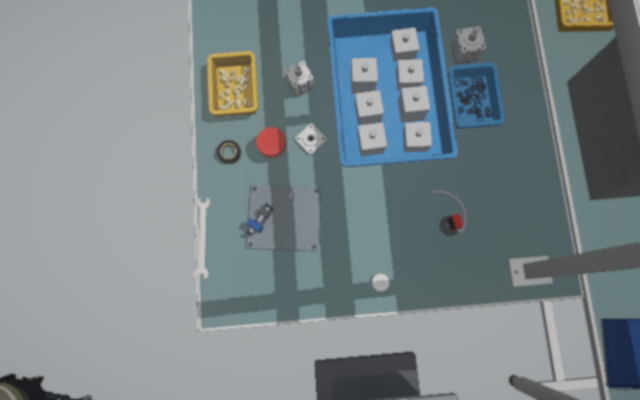

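View pics/scene0.png

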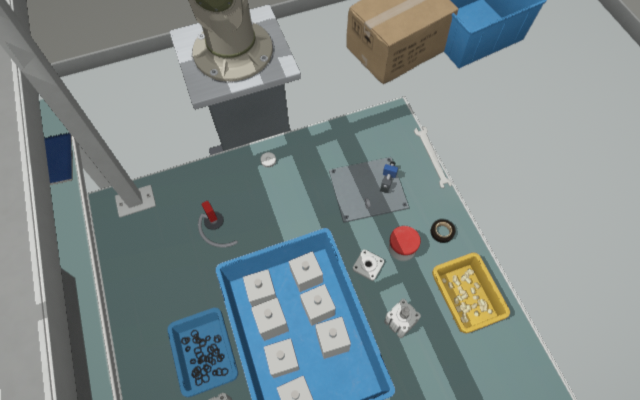

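The top view shows the pin's red handle at (456,222), its foot at (450,225), and its bar curving via (466,205) to a tip near (432,192). The bracket plate is centred at about (284,218), with the blue block at (255,226), the black stop at (266,211) and a small eye near (292,195). The scene view agrees: handle at (208,211), plate at (369,190).

```bash
cat > h.py <<'E'
import numpy as np,cv2
from bench import bot,cams
from scipy.spatial.transform import Rotation as R
def ray(c,uv):
    K,T=c["camera_matrix"],c["T"]; d=T[:3,:3]@np.linalg.solve(K,[uv[0],uv[1],1.]); return T[:3,3],d
def onz(c,uv,z):
    o,d=ray(c,uv); return o+d*(z-o[2])/d[2]
def tri(rs):
    A=np.zeros((3,3));b=np.zeros(3);Ps=[]
    for o,d in rs:
        d=d/np.linalg.norm(d);P=np.eye(3)-np.outer(d,d);A+=P;b+=P@o;Ps.append((P,o))
    x=np.linalg.solve(A,b); return x,[np.linalg.norm(P@(x-o)) for P,o in Ps]
def down(a): # tool down; tool y axis at world angle a
    y=np.array([np.cos(a),np.sin(a),0]);z=np.array([0,0,-1.]);x=np.cross(y,z)
    return R.from_matrix(np.c_[x,y,z]).as_quat()
def snap(n,f):
    c=cams.get_calibration(n);p,d=cams.snapshot(n);cv2.imwrite(f"pics/{f}.png",p[:,:,::-1]);np.savez(f"pics/{f}.npz",p=p,d=d,K=c["camera_matrix"],T=c["T"]);return c,p,d
def load(f):
    z=np.load(f"pics/{f}.npz"); return dict(camera_matrix=z["K"],T=z["T"]),z["p"],z["d"]
E
python3 - <<'E'
from h import *
np.set_printoptions(precision=1,suppress=True)
ct,cs=cams.get_calibration("top"),cams.get_calibration("scene")
print("handle",tri([ray(ct,(456,221)),ray(cs,(208,206))]))
print("foot",onz(ct,(450,226),5),"tip",onz(ct,(432,192),16))
for n,uv,z in(("plate c",(284,218),10),("eye",(292,195),26),("block",(255,226),30),("stop",(266,211),30),("pl corner",(250,186),10),("c",(320,188),10),("c",(318,250),10),("c",(247,247),10),("whitebutton",(380,282),10)):print(n,onz(ct,uv,z))
c=cams.get_calibration("wrist");s=bot.sense();M=R.from_quat(s["tool_rot"]).as_matrix()
print(c["camera_matrix"]);print("cam in tool",M.T@(c["T"][:3,3]-s["eef_pos"]),"\n",M.T@c["T"][:3,:3],"\n tooly",M[:,1])
E
```

```text
handle (array([ 518.6, -189.6,   75.1]), [np.float64(0.25567949870491025), np.float64(0.2556794987048739)])
foot [ 517.6 -192.6    5. ] tip [ 599.3 -158.5   16. ]
plate c [568.1 190.5  10. ]
eye [617.5 167.2  26. ]
block [551.8 255.8  30. ]
stop [584.3 228.9  30. ]
pl corner [651.  265.4  10. ]
c [632.3 101.5  10. ]
c [487.3 117.6  10. ]
c [507.9 279.6  10. ]
whitebutton [403.4 -16.5  10. ]
[[305.1   0.  314.7]
 [  0.  305.1 199.5]
 [  0.    0.    1. ]]
cam in tool [  74.5   -0.1 -142.2] 
 [[-0.  -1.  -0.3]
 [ 1.  -0.   0. ]
 [-0.  -0.3  1. ]] 
 tooly [ 0.4  0.9 -0. ]
```

Run:
```python
from h import *
a=np.radians(-6)
bot.move_pose([570,112,125],down(a));print(bot.sense()["clock"],bot.sense()["q"])
c,p1,d=snap("wrist","b1")
bot.move_l([640,112,125],vel=200);print(bot.sense()["clock"],bot.sense()["eef_pos"])
c,p2,d=snap("wrist","b2")
print([onz(load(f)[0],(314,199),26) for f in("b1","b2")])
cv2.imwrite("pics/b12.png",np.vstack([p1[:300],p2[:300]])[:,:,::-1])
```

```text
2.125 [-0.65647709  0.39256751  0.51839284  1.66053025 -0.21065749  1.14406271
 -0.18458048]
2.675 [639.92304555 112.36280091 124.42334745]
[array([569.71206056, 115.23586579,  26.        ]), array([639.74443903, 113.61670485,  26.        ])]
```

View pics/b12.png

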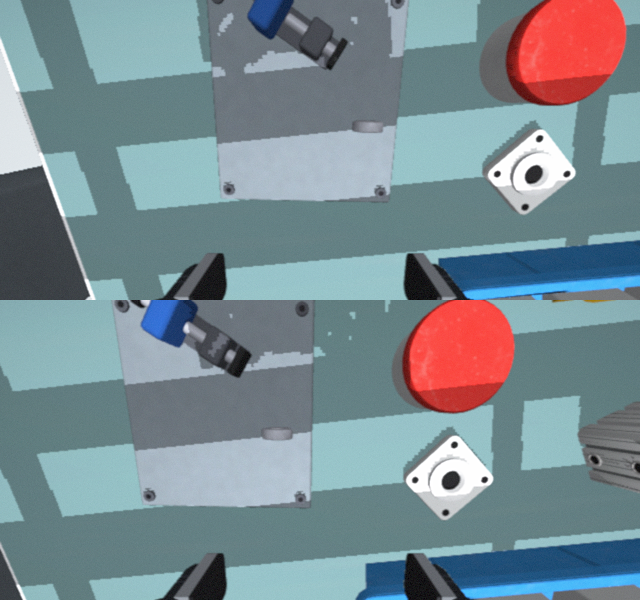

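In the upper half (view b1) the eye is at (368,127), the stop at (340,50) and the blue block at (272,12). In the lower half (b2) the eye is at (277,134) and the stop at (238,60). The bracket's +x points right in the image. Next I'll measure the eye and the plate edges.

Run:
```python
from h import *
np.set_printoptions(precision=1,suppress=True)
def cloud(c,d):
    v,u=np.mgrid[:400,:640];K,T=c["camera_matrix"],c["T"]
    P=np.stack([(u-K[0,2])/K[0,0]*d,(v-K[1,2])/K[1,1]*d,d],-1);return P@T[:3,:3].T+T[:3,3]
E=[]
for f,uv in(("b1",(368,127)),("b2",(277,134))):
    c,p,d=load(f);W=cloud(c,d);u,v=uv
    reg=np.zeros((400,640),bool);reg[v-14:v+15,u-26:u+27]=1
    plate=W[v+20:v+40,u-60:u+10,2];print(f,"plate z",np.median(plate[plate>-50]))
    m=reg&(W[...,2]>18)&(d>0);Q=W[m];vv,uu=np.nonzero(m)
    print(" eye px n",m.sum(),"bbox",uu.min(),uu.max(),vv.min(),vv.max(),"W min",Q.min(0),"max",Q.max(0))
    top=m&(W[...,2]>Q[:,2].max()-3);print(" top px",np.argwhere(top).mean(0)[::-1],W[top].mean(0),top.sum())
    # plate edges: pixels with z 6..14
    pm=(np.abs(W[...,2]-10)<4)&(d>0);n,l,st,ce=cv2.connectedComponentsWithStats(cv2.morphologyEx(pm.astype(np.uint8),cv2.MORPH_OPEN,np.ones((3,3))))
    k=l[v+30,u-20];pm=l==k
    for name,pts in(("right",[(np.nonzero(pm[r])[0].max(),r) for r in range(30,180,3)]),("left",[(np.nonzero(pm[r])[0].min(),r) for r in range(30,180,3)]),("bottom",[(q,np.nonzero(pm[:,q])[0].max()) for q in range(u-110,u+5,3)])):
        w=np.array([onz(c,t,10)[:2] for t in pts]);vx,vy,x0,y0=cv2.fitLine(w.astype(np.float32),cv2.DIST_HUBER,0,.5,.01).ravel()
        print(" ",name,"pt",x0,y0,"ang",np.degrees(np.arctan2(vy,vx)))
```

```text
b1 plate z 9.65468345962202
 eye px n 352 bbox 352 382 121 132 W min [604.4 164.6  18.8] max [627.1 174.5  39.1]
 top px [369.1 127.1] [616.1 169.5  37. ] 145
  right pt 644.6922 186.22556 ang 82.789345
  left pt 497.11624 197.1358 ang 82.876686
  bottom pt 573.97015 108.99803 ang -7.1267123
b2 plate z 9.495127545051645
 eye px n 357 bbox 261 291 128 139 W min [604.3 164.3  18.8] max [628.1 174.6  38.7]
 top px [274.6 134.5] [616.3 169.5  36.8] 156
  right pt 647.07556 199.63606 ang 82.7185
  left pt 498.34726 202.69186 ang 82.84136
  bottom pt 563.34247 110.49021 ang -6.9299626
```

Run:
```python
from h import *
a=np.radians(8)
bot.move_pose([530,-80,200],down(a))
bot.move_pose([520,-250,140],down(a));print(bot.sense()["clock"],bot.sense()["q"])
c,p1,d=snap("wrist","p1")
bot.move_l([575,-250,140],vel=200);print(bot.sense()["clock"],bot.sense()["eef_pos"])
c,p2,d=snap("wrist","p2")
cv2.imwrite("pics/p12.png",np.vstack([p1[:300],p2[:300]])[:,:,::-1])
```

```text
4.4 [-0.11943229  0.3941521   0.65563015  1.65854952 -0.25603722  1.17797618
  0.73954881]
4.875 [ 576.36884504 -247.89397686  139.80989798]
```

View pics/p12.png

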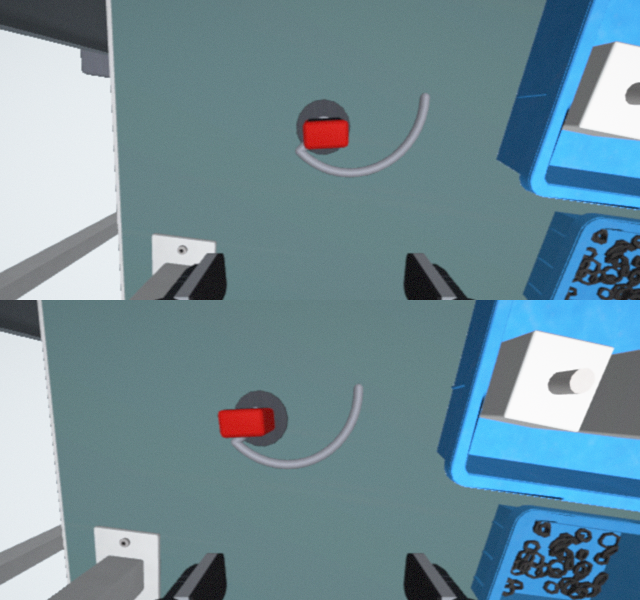

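In p1 (top) the red handle's top is at (326,134), the foot at (323,127), and the bar runs from (300,150) round to the tip at (425,96). In p2 (bottom) the handle is at (245,123) and the tip at (359,88). Next I'll measure the pin.

Run:
```python
from h import *
from scipy.optimize import least_squares
np.set_printoptions(precision=1,suppress=True)
hr=[]
for f,hu in(("p1",(326,134)),("p2",(245,123))):
    c,p,d=load(f);v,u=np.mgrid[:400,:640];K,T=c["camera_matrix"],c["T"]
    W=np.stack([(u-K[0,2])/K[0,0]*d,(v-K[1,2])/K[1,1]*d,d],-1)@T[:3,:3].T+T[:3,3]
    reg=np.zeros((400,640),bool);reg[60:190,hu[0]-60:hu[0]+150]=1
    t=reg&(W[...,2]>74);Q=W[t];uv=np.c_[np.nonzero(t)[::-1]]
    r=cv2.minAreaRect(Q[:,:2].astype(np.float32));hr.append(ray(c,uv.mean(0)))
    print(f,"bench",np.median(W[reg&(d>0),2]),"top",Q.mean(0),np.median(Q[:,2]),t.sum(),r)
    b=reg&(W[...,2]>11)&(W[...,2]<23)
    b=cv2.morphologyEx(b.astype(np.uint8),cv2.MORPH_OPEN,np.ones((2,2)));w=np.array([onz(c,(x,y),17) [:2] for y,x in np.argwhere(b)])
    w=w[np.hypot(*(w-Q.mean(0)[:2]).T)>32]
    s=least_squares(lambda x:np.hypot(*(w-x[:2]).T)-60,[544,-167],loss="soft_l1",f_scale=2).x
    rr=np.hypot(*(w-s).T);w=w[abs(rr-60)<6];ang=np.degrees(np.arctan2(*(w-s).T[::-1]))
    print("  centre",s,"n",len(w),"resid",np.std(np.hypot(*(w-s).T)-60),"mean r",np.hypot(*(w-s).T).mean(),"tip ang",np.percentile(ang,[0,99,100]))
    e=np.array(s)-Q.mean(0)[:2];print("  handle->centre len",np.hypot(*e),"yaw",np.degrees(np.arctan2(e[1],e[0]))-np.degrees(np.arctan2(20.6,24.5)))
print("tri top",tri(hr))
```

```text
p1 bench 1.35496144223481 top [ 518.8 -189.9   95.4] 79.40828697631672 1346 ((518.9528198242188, -187.09500122070312), (30.01198387145996, 27.031349182128906), 10.984650611877441)
  centre [ 540.5 -167.6] n 1501 resid 2.370002777106742 mean r 60.014408600416196 tip ang [-128.6   13.    14.5]
  handle->centre len 31.068331709966525 yaw 5.690822586367631
p2 bench 1.2456667924772375 top [ 524.  -189.9   94.5] 79.29803571544957 1395 ((536.1148071289062, -188.54322814941406), (63.17870330810547, 18.148029327392578), 10.397283554077148)
  centre [ 540.6 -167.7] n 1538 resid 2.273513434397588 mean r 60.031895063817096 tip ang [-132.2   12.9   14.4]
  handle->centre len 27.70363576088009 yaw 13.03834466228109
tri top (array([ 521.7, -191.2,   70.4]), [np.float64(0.10421416259515798), np.float64(0.10421416259514145)])
```

Run:
```python
from h import *
np.set_printoptions(precision=1,suppress=True)
for f,hu in(("p1",(326,134)),("p2",(245,123))):
    c,p,d=load(f);h=cv2.cvtColor(p,cv2.COLOR_RGB2HSV)
    m=((h[...,0]<8)|(h[...,0]>172))&(h[...,1]>150)&(h[...,2]>60);m[:80]=0;m[170:]=0
    v,u=np.mgrid[:400,:640];K,T=c["camera_matrix"],c["T"]
    W=np.stack([(u-K[0,2])/K[0,0]*d,(v-K[1,2])/K[1,1]*d,d],-1)@T[:3,:3].T+T[:3,3]
    t=m&(abs(W[...,2]-80)<3);t=cv2.morphologyEx(t.astype(np.uint8),cv2.MORPH_OPEN,np.ones((3,3)))>0
    uv=np.c_[np.nonzero(t)[::-1]];w=np.array([onz(c,x,80)[:2] for x in uv])
    print(f,t.sum(),cv2.minAreaRect(w.astype(np.float32)),cv2.minAreaRect(W[t][:,:2].astype(np.float32)))
    # foot: dark px, z<10
    g=(abs(W[...,2]-7)<3.0)&(p.sum(2)<230)&(abs(u-hu[0])<60)&(v>80)&(v<170)
    q=np.array([onz(c,x,7)[:2] for x in np.c_[np.nonzero(g)[::-1]]]);q=q[np.hypot(*(q-[519,-191]).T)<35]
    print(" foot",cv2.minEnclosingCircle(q.astype(np.float32)),len(q))
```

```text
p1 1160 ((519.64990234375, -191.422119140625), (28.67774200439453, 17.17597198486328), 8.08694076538086) ((519.6987915039062, -191.62405395507812), (28.83522605895996, 17.512187957763672), 8.660880088806152)
 foot ((519.8898315429688, -191.64205932617188), 22.78343391418457) 162
p2 1161 ((520.698486328125, -191.3011016845703), (28.699909210205078, 16.747209548950195), 10.946581840515137) ((520.2113647460938, -191.485107421875), (29.050296783447266, 16.92766571044922), 10.944052696228027)
 foot ((520.8928833007812, -191.618896484375), 23.00400161743164) 330
```

Handle, foot and arc all agree: foot at (520.3,-191.6), yaw about 9.5°, top at z = 80, face about 29x17 mm. I'll grasp it with the jaws along pin x.

Run:
```python
from h import *
np.set_printoptions(precision=2,suppress=True)
a=np.radians(9.5);x,y=520.3,-191.6
bot.move_pose([x,y,115],down(a))
bot.move_l([x,y,41],vel=120);s=bot.sense();print(s["clock"],s["eef_pos"],s["wrist_force"])
bot.set_gripper(0.0);s=bot.sense();print(s["clock"],s["eef_pos"],s["wrist_force"],s["grip_width"])
bot.move_l([x,y,121],vel=120);bot.sleep(.3);s=bot.sense();print(s["clock"],s["eef_pos"],s["wrist_force"],s["torque"],s["grip_width"],s["q"])
c,p,d=snap("wrist","g1");np.save("pics/g1s.npy",np.r_[s["eef_pos"],s["tool_rot"]])
```

```text
6.125 [ 520.79 -192.26   41.59] [-0.38  0.53  0.32]
6.675 [ 520.48 -191.59   41.44] [-1.82  2.2   6.18] 0.3471606012458893
7.7917 [ 519.98 -191.55  120.44] [ 0.05  0.47 -3.28] [-0.01 -0.02 -0.  ] 0.3425722053005462 [-0.23  0.36  0.65  1.74 -0.24  1.12  0.66]
```

View pics/g1.png

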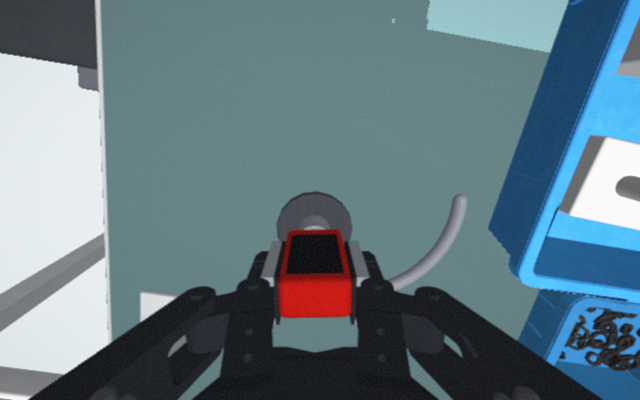

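The pin is held between the pads with its foot and bar hanging level. The tip is visible at (460,197). Next I'll work out where the pin sits in the hand.

Run:
```python
from h import *
np.set_printoptions(precision=2,suppress=True)
c,p,d=load("g1");s=np.load("pics/g1s.npy");M=R.from_quat(s[3:]).as_matrix()
print("tool y ang",np.degrees(np.arctan2(M[1,1],M[0,1])))
v,u=np.mgrid[:400,:640];K,T=c["camera_matrix"],c["T"]
W=np.stack([(u-K[0,2])/K[0,0]*d,(v-K[1,2])/K[1,1]*d,d],-1)@T[:3,:3].T+T[:3,3]
m=(d>0)&(W[...,2]>80)&(W[...,2]<112)&(u>400)&(u<480)&(v>185)&(v<290)
m=cv2.morphologyEx(m.astype(np.uint8),cv2.MORPH_OPEN,np.ones((3,3)))>0
Q=(W[m]-s[:3])@M;print(m.sum(),"tool min",Q.min(0),"max",Q.max(0)," bar z tool percentile",np.percentile(Q[:,2],[1,5,50]))
# pin coords: pin x=tool y, pin y=tool x ; project on bar plane
zb=np.percentile(Q[:,2],5)+4;zw=s[2]-zb
w=np.array([(onz(c,x,zw+1)-s[:3])@M for x in np.c_[np.nonzero(m)[::-1]]]);X,Y=w[:,1],w[:,0]
print("zb",zb,"tip y max",Y.max(),np.percentile(Y,99))
for lo in range(-30,24,6):
    k=(Y>lo)&(Y<=lo+6)
    if k.sum()>9:print(lo+3,"x mid",(X[k].min()+X[k].max())/2,"width",np.ptp(X[k]),"expect",24.5+np.sqrt(max(0,3600-(lo+3-20.6)**2)),k.sum())
```

```text
tool y ang 9.494664821281765
1559 tool min [-33.16  53.16  20.35] max [26.1  86.79 28.85]  bar z tool percentile [21.17 21.67 23.06]
zb 25.672298260990488 tip y max 26.578206368256648 25.392278388715997
-27 x mid 60.89249436254054 width 14.828440278864079 expect 61.02725010180755 175
-21 x mid 63.67768170777755 width 18.045464950157587 expect 67.73702117398932 179
-15 x mid 69.46035011437895 width 15.860036485367196 expect 72.79741193894347 179
-9 x mid 73.9352875746784 width 13.861194597893743 expect 76.69042057696029 165
-3 x mid 77.38437051380171 width 12.418897480915419 expect 79.66375621728454 171
3 x mid 79.89056459618291 width 10.7462887011784 expect 81.86061366477873 148
9 x mid 81.28990376124963 width 10.062564310072744 expect 83.36798790514247 142
15 x mid 82.45446562332805 width 9.283835081920941 expect 84.2380950483023 156
21 x mid 82.8773190464267 width 8.712857608575632 expect 84.49866665185152 152
```

```bash
cat >> h.py <<'E'
BY=np.radians(-7.15); C=np.array([556.6,177.0]); OFF=np.array([24.5,20.6])
def pinpose(th,z,C=None,off=OFF):
    C=globals()["C"] if C is None else C
    a=BY+np.radians(th);r=np.array([[np.cos(a),-np.sin(a)],[np.sin(a),np.cos(a)]])
    return [*(C-r@off),z],down(a)
E
python3 - <<'E'
from h import *
np.set_printoptions(precision=2,suppress=True)
p,q=pinpose(-28,121);bot.move_l(p,vel=220,rotation=q);s=bot.sense();print(s["clock"],s["q"])
p[2]=56;bot.move_l(p,vel=100);bot.sleep(.3);s=bot.sense();print(p,s["clock"],s["eef_pos"],s["wrist_force"],s["torque"],s["q"])
c,im,d=snap("wrist","e1");np.save("pics/e1s.npy",np.r_[s["eef_pos"],s["tool_rot"]])
cv2.imwrite("pics/e1z.png",cv2.resize(im[90:300,280:540,::-1],None,fx=2.8,fy=2.8))
E
```

```text
9.6583 [-0.88  0.35  0.63  1.75 -0.23  1.12 -0.8 ]
[np.float64(524.707821860703), np.float64(174.26157462556554), 56] 10.7583 [524.98 174.4   56.47] [-0.12  0.79 -3.16] [0.06 0.03 0.  ] [-0.85  0.43  0.6   1.81 -0.29  0.99 -0.76]
```

View pics/e1z.png

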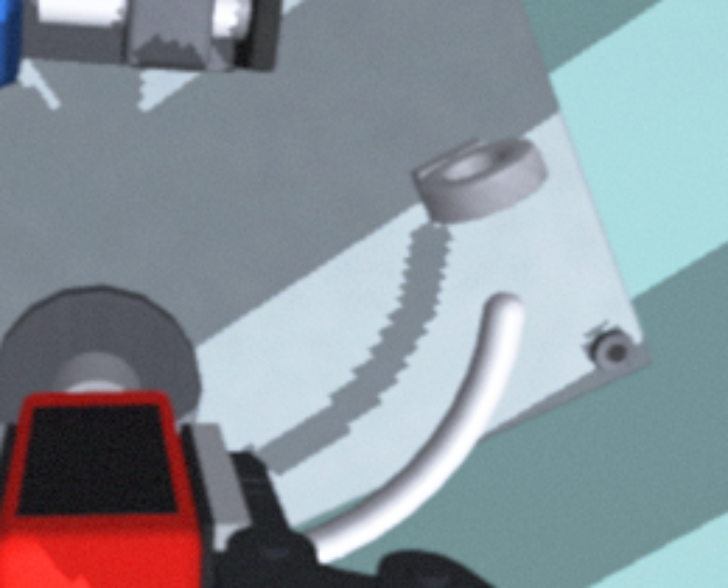

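The view shows the tip at about full-image (461,196), clear of the eye at about (451,154), with its through-hole visible. Next I'll measure the tip and the eye in this one frame, so the camera bias cancels.

Run:
```python
from h import *
np.set_printoptions(precision=2,suppress=True)
c,p,d=load("e1");s=np.load("pics/e1s.npy");M=R.from_quat(s[3:]).as_matrix()
v,u=np.mgrid[:400,:640];K,T=c["camera_matrix"],c["T"]
W=np.stack([(u-K[0,2])/K[0,0]*d,(v-K[1,2])/K[1,1]*d,d],-1)@T[:3,:3].T+T[:3,3]
zw=s[2]-25.5;ps=np.arctan2(M[1,1],M[0,1]);print("yaw",np.degrees(ps),"bar z",zw)
m=(d>0)&(W[...,2]>zw-8)&(W[...,2]<zw+8)&(u>420)&(u<480)&(v>190)&(v<260)
m=cv2.morphologyEx(m.astype(np.uint8),cv2.MORPH_OPEN,np.ones((3,3)))>0
w=np.array([(onz(c,x,zw+1)-s[:3])@M for x in np.c_[np.nonzero(m)[::-1]]]);X,Y=w[:,1],w[:,0]
print("bar top z",np.percentile(W[m][:,2],95),"tip ymax",Y.max(),np.percentile(Y,99))
for lo in(0,6,12,18):
    k=(Y>lo)&(Y<=lo+6);print(lo+3,"mid",(X[k].min()+X[k].max())/2,"w",np.ptp(X[k]),"expect",24.5+np.sqrt(3600-(lo+3-20.6)**2))
xb=np.array([np.cos(BY),np.sin(BY)]);yb=np.array([-xb[1],xb[0]])
e=(d>0)&(W[...,2]>17)&(W[...,2]<42)&(u>420)&(u<485)&(v>132)&(v<175)
e=cv2.morphologyEx(e.astype(np.uint8),cv2.MORPH_OPEN,np.ones((3,3)))>0
q=W[e];cx=(q[:,:2]-C)@xb;cy=(q[:,:2]-C)@yb
print("eye n",e.sum(),"x",np.percentile(cx,[0,1,50,99,100]),"y",np.percentile(cy,[0,1,50,99,100]),"z",np.percentile(q[:,2],[1,99,100]))
```

```text
yaw -35.149176684205294 bar z 30.965161464075983
bar top z 34.79820786095594 tip ymax 26.23916487309243 25.646046658672628
3 mid 79.65982507246511 w 11.186991042685193 expect 81.86061366477873
9 mid 81.28374813937432 w 10.063580319971749 expect 83.36798790514247
15 mid 82.45415322291473 w 9.286477784929076 expect 84.2380950483023
21 mid 82.88198777592288 w 8.711587856954608 expect 84.49866665185152
eye n 969 x [47.94 48.45 58.72 70.14 71.35] y [-3.81 -3.41  2.11  4.36  4.55] z [18.11 38.28 39.33]
```

```bash
sed -i 's/^BY=.*/BY=np.radians(-7.15); C=np.array([556.6,177.0])+1.0*np.array([np.cos(BY),np.sin(BY)]); OFF=np.array([24.5,20.6])/' h.py
python3 - <<'E'
from h import *
np.set_printoptions(precision=2,suppress=True)
p,q=pinpose(-28,53.5);bot.move_l(p,vel=60,rotation=q);bot.sleep(.1)
f0=bot.sense()["wrist_force"];z=53.5
while z>49.5:
    z-=.4;p[2]=z;t=bot.sense()["clock"];bot.move_l(p,vel=10);bot.sleep(.05);s=bot.sense();print(round(z,2),s["eef_pos"][2].round(2),s["wrist_force"],round(s["clock"]-t,3))
    if s["wrist_force"][2]-f0[2]>3:break
print(f0,s["clock"],s["torque"],z)
E
```

```text
53.1 53.08 [-0.34  0.74 -3.23] 0.3
52.7 52.69 [ 0.09 -0.03 -2.56] 0.3
52.3 52.31 [ 0.42  0.35 -2.18] 0.3
51.9 51.9 [-0.03 -0.11 -2.62] 0.3
51.5 51.52 [-0.05 -0.11 -2.72] 0.3
51.1 51.47 [-2.24  0.24  3.84] 0.3
[ 0.28  0.26 -2.09] 12.9583 [-0.14  0.5  -0.03] 51.10000000000001
```

Run:
```python
from h import *
np.set_printoptions(precision=2,suppress=True)
for th in(-26,-21,-16,-13):
    p,q=pinpose(th,51.35);bot.move_l(p,vel=12,rotation=q);s=bot.sense();print(th,s["clock"],s["eef_pos"]-p,s["wrist_force"],s["torque"])
bot.sleep(.2);s=bot.sense();print(s["eef_pos"]-p,s["wrist_force"],s["torque"])
c,im,d=snap("wrist","e2");np.save("pics/e2s.npy",np.r_[s["eef_pos"],s["tool_rot"]])
cv2.imwrite("pics/e2z.png",cv2.resize(im[130:260,370:540,::-1],None,fx=4.4,fy=4.4,interpolation=cv2.INTER_CUBIC))
```

```text
-26 13.2083 [0.17 0.16 0.14] [-1.19  0.77  2.55] [0.1  0.18 0.02]
-21 13.5917 [0.14 0.39 0.13] [-0.92  1.24  2.76] [0.45 0.3  0.02]
-16 13.975 [0.12 0.26 0.12] [-1.56  1.72  3.08] [0.52 0.34 0.05]
-13 14.2667 [0.11 0.15 0.09] [-1.77  0.92  4.76] [0.51 0.43 0.02]
[0.09 0.16 0.11] [-1.85  2.3   5.64] [0.56 0.39 0.03]
```

View pics/e2z.png

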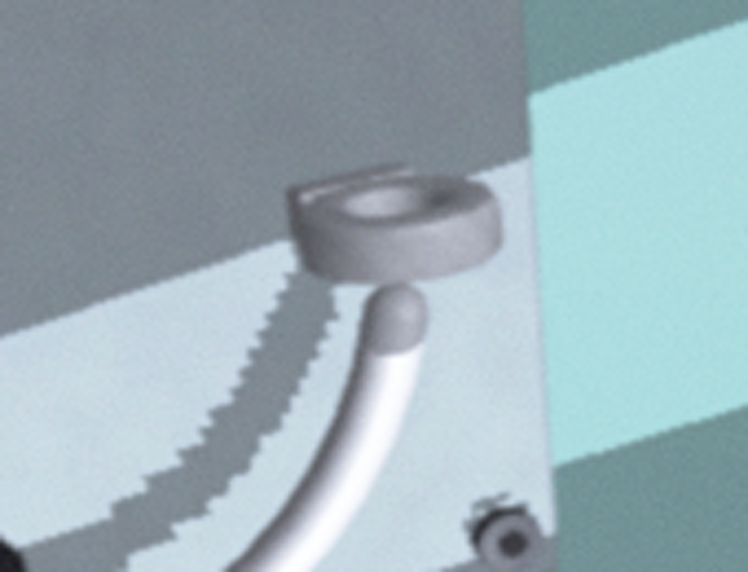

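The tip, at zoomed (398,290), points straight at the ring's middle: the ring spans about 296–501, so its centre is near 399. I estimate the tip is about 0.4 mm too far out, well inside the 1.5 mm play. I'll trim by 0.3 mm, ease the downward press, and thread it with force monitoring.

```bash
sed -i 's/+1.0\*np/+0.7*np/' h.py
python3 - <<'E'
from h import *
np.set_printoptions(precision=2,suppress=True)
p,q=pinpose(-13,51.5);bot.move_l(p,vel=10,rotation=q);bot.sleep(.1);s=bot.sense();f0=s["wrist_force"];t0=s["torque"];print(f0,t0,s["eef_pos"]-p)
z=51.5
for th in np.arange(-11,16.1,1.5):
    p,q=pinpose(th,z);bot.move_l(p,vel=6,rotation=q);s=bot.sense();df=s["wrist_force"]-f0;print(round(th,1),round(s["clock"],2),s["eef_pos"]-p,s["wrist_force"],s["torque"])
    if np.hypot(*df[:2])>5 or abs(df[2])>6:print("STOP");break
E
```

```text
[0.66 2.34 0.46] [ 0.55 -0.27  0.07] [ 0.26 -0.06 -0.  ]
-11.0 15.2 [-0.16  0.01 -0.04] [-1.55  2.71  3.56] [ 0.52  0.3  -0.01]
-9.5 15.49 [-0.25 -0.02 -0.03] [-3.04  2.87  4.97] [0.52 0.69 0.05]
-8.0 15.78 [-0.21  0.03 -0.03] [-3.46  2.23  5.12] [0.53 0.69 0.04]
-6.5 16.07 [-0.21  0.01 -0.04] [-3.54  1.58  5.55] [0.51 0.75 0.06]
-5.0 16.37 [-0.2  -0.   -0.03] [-2.36  2.75  5.72] [0.52 0.67 0.04]
-3.5 16.66 [-0.2  -0.04 -0.02] [-3.2   2.65  4.86] [0.48 0.69 0.02]
-2.0 16.95 [-0.2  -0.01 -0.03] [-3.5   1.46  4.9 ] [0.53 0.71 0.11]
-0.5 17.24 [-0.22 -0.08 -0.03] [-3.63  2.29  5.7 ] [0.5  0.71 0.01]
1.0 17.53 [-0.23 -0.09 -0.03] [-3.81  2.94  5.37] [0.44 0.76 0.05]
2.5 17.82 [-0.25 -0.12 -0.04] [-3.97  1.37  5.81] [0.46 0.81 0.08]
4.0 18.12 [-0.26 -0.13 -0.02] [-3.52  2.33  5.76] [0.42 0.88 0.01]
5.5 18.41 [-0.29 -0.14 -0.03] [-3.84  0.98  5.8 ] [0.42 0.8  0.08]
7.0 18.7 [-0.3  -0.18 -0.03] [-4.33  2.17  6.19] [0.41 0.85 0.04]
8.5 18.99 [-0.33 -0.2  -0.03] [-3.82  0.36  6.38] [0.4  0.88 0.06]
10.0 19.28 [-0.38 -0.18 -0.04] [-3.77  1.37  6.5 ] [0.4  0.95 0.03]
STOP
```

Run:
```python
from h import *
np.set_printoptions(precision=2,suppress=True)
for z in(51.6,51.75):
    p,q=pinpose(10,z);bot.move_l(p,vel=10,rotation=q);bot.sleep(.15);s=bot.sense();print(z,s["clock"],s["eef_pos"]-p,s["wrist_force"],s["torque"])
    if s["wrist_force"][2]<1:break
for th in(12,14,16):
    p,q=pinpose(th,z);bot.move_l(p,vel=6,rotation=q);s=bot.sense();print(th,z,round(s["clock"],2),s["eef_pos"]-p,s["wrist_force"],s["torque"])
c,im,d=snap("wrist","e3")
cv2.imwrite("pics/e3z.png",cv2.resize(im[60:260,300:540,::-1],None,fx=3,fy=3,interpolation=cv2.INTER_CUBIC))
```

```text
51.6 19.6833 [-0.36 -0.2  -0.12] [-4.53  1.22  5.54] [0.34 0.91 0.03]
51.75 20.0833 [-0.26 -0.25 -0.26] [-2.85  1.56  1.77] [0.33 0.64 0.06]
12 51.75 20.42 [ 0.27 -0.5  -0.24] [ 0.84  0.4  -1.48] [ 0.   -0.05  0.  ]
14 51.75 20.75 [ 0.02 -0.18 -0.16] [-0.57  0.49 -2.74] [-0.03  0.03  0.05]
16 51.75 21.08 [ 0.03 -0.07 -0.01] [-0.18  0.44 -1.95] [-0.01  0.02  0.03]
```

View pics/e3z.png

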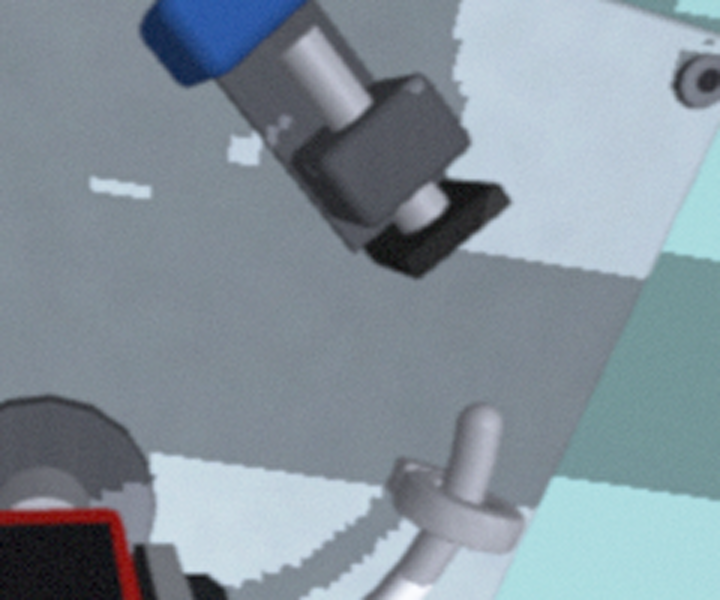

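The bar is through the eye: tip at zoomed (480,410), past the ring at (455,505). The stop's black face lies ahead at about (440,230). Side forces are near zero. I'll keep swinging and feel for the stop.

```bash
cat >> h.py <<'E'
def feel(th,n=5):
    a=BY+np.radians(th+90);t=np.array([np.cos(a),np.sin(a)]);r=np.array([t[1],-t[0]]);F=[];T=[]
    for _ in range(n):
        s=bot.sense();F.append(s["wrist_force"]);T.append(s["torque"][2]);bot.sleep(.02)
    F=np.mean(F,0);return np.array([-F[:2]@t,F[:2]@r,F[2],-np.mean(T)/.0845,s["clock"]])  # tangential, radial out, z, F from torque
E
python3 - <<'E'
from h import *
np.set_printoptions(precision=2,suppress=True)
z=51.7
for th in(20,24,28,32,36,39):
    p,q=pinpose(th,z);bot.move_l(p,vel=8,rotation=q);s=bot.sense();print(th,round(s["clock"],2),s["eef_pos"]-p,s["wrist_force"],s["torque"])
    if np.hypot(*s["wrist_force"][:2])>6:raise SystemExit("load")
bot.sleep(.1);f0=feel(th);print("base",f0)
while th<70:
    th+=1;p,q=pinpose(th,z);bot.move_l(p,vel=6,rotation=q);f=feel(th,3);g=f-f0;print(th,g[:4],round(f[4],2))
    if g[3]>1.8 or g[0]>3.5 or abs(g[1])>6:break
E
```

```text
20 21.57 [-0.01  0.   -0.01] [-0.04 -0.78 -2.53] [ 0.08  0.06 -0.  ]
24 22.0 [-0.    0.03  0.01] [ 1.39  0.83 -3.26] [-0.04  0.03  0.  ]
28 22.43 [-0.03  0.01 -0.02] [ 0.79 -0.29 -2.85] [0.   0.06 0.01]
32 22.87 [-0.02 -0.03 -0.02] [-0.39  0.32 -2.65] [0.02 0.01 0.01]
36 23.3 [-0.03  0.   -0.02] [-0.8   0.71 -2.76] [-0.01  0.02 -0.05]
39 23.66 [-0.03  0.04 -0.01] [ 0.16  0.31 -2.17] [-0.01  0.06 -0.02]
base [-0.13  0.13 -2.5   0.12 23.82]
40 [ 0.11 -0.58  0.19 -0.26] 24.12
41 [-0.25 -0.19  0.23 -0.46] 24.42
42 [-0.05  0.23 -0.27 -0.1 ] 24.72
43 [ 0.14 -0.82 -0.16  0.17] 25.02
44 [-0.07 -0.43 -0.48  0.06] 25.32
45 [-0.38  0.43 -0.48 -0.07] 25.62
46 [ 0.11 -0.29 -0.43  0.02] 25.92
47 [ 0.22  0.08 -0.3  -0.22] 26.22
48 [-0.38 -0.1   0.38  0.25] 26.52
49 [ 0.39 -0.46  0.07  0.33] 26.82
50 [ 2.49  0.33 -0.4   1.87] 27.12
```

Run:
```python
from h import *
np.set_printoptions(precision=2,suppress=True)
z=51.6;th=50;b0,b3=-.13,.12
F=lambda f:(f[0]-b0+f[3]-b3)/2
for _ in range(8):
    f=feel(th,6);print(round(th,2),f,"F",round(F(f),2))
    if F(f)>4.6:break
    th+=min(.4,(5-F(f))/6/60*57.3);p,q=pinpose(th,z);bot.move_l(p,vel=6,rotation=q)
for _ in range(4):
    f=feel(th,8);print("bed",f,"F",round(F(f),2))
    if F(f)>6 or F(f)<4:
        th+=(5-F(f))/6/60*57.3;p,q=pinpose(th,z);bot.move_l(p,vel=6,rotation=q)
print(th,bot.sense()["eef_pos"]-p)
```

```text
50 [ 2.37  0.38 -2.86  2.17 27.23] F 2.28
50.4 [ 3.75  0.04 -1.96  3.51 27.57] F 3.63
50.62 [ 4.61 -0.5  -1.97  4.26 27.93] F 4.44
50.71 [ 4.97 -0.77 -2.16  4.77 28.27] F 4.88
bed [ 5.03 -0.34 -1.49  4.84 28.41] F 4.94
bed [ 5.05 -0.4  -1.97  4.82 28.54] F 4.94
bed [ 5.07 -0.43 -1.81  5.09 28.68] F 5.08
bed [ 4.99 -0.66 -1.6   4.65 28.81] F 4.83
50.70704355247418 [ 0.18 -0.23  0.08]
```

Run:
```python
from h import *
np.set_printoptions(precision=2,suppress=True)
th=50.707
bot.sleep(.3);print("bed",feel(th,6))
for z in(51.5,51.4):
    p,q=pinpose(th,z);bot.move_l(p,vel=6,rotation=q);f=feel(th,4);print(z,f,bot.sense()["eef_pos"]-p)
    if f[2]>-0.5:break
bot.set_gripper(0.6);s=bot.sense();print(s["clock"],s["wrist_force"],s["grip_width"])
bot.move_l([*p[:2],150],vel=100)
s=bot.sense();print(s["clock"],s["eef_pos"],s["wrist_force"])
snap("wrist","r0")
bot.move_l([p[0]-20,p[1]-90,190],vel=200);bot.sleep(.2)
c,im,d=snap("wrist","r1");ct,it,dt=snap("top","r2");print(bot.sense()["clock"])
cv2.imwrite("pics/r12.png",np.hstack([im[:300,100:500],cv2.resize(it[150:280,190:362],(400,300))])[:,:,::-1])
```

```text
bed [ 4.75 -0.61 -1.7   4.57 29.21]
51.5 [ 5.26 -1.21 -1.52  4.78 29.52] [ 0.21 -0.27  0.12]
51.4 [ 5.13 -0.52 -1.08  4.69 29.84] [ 0.26 -0.25  0.19]
30.2 [ 0.06 -0.5   0.34] 0.5977195431066834
31.3333 [553.27 145.01 149.19] [ 0.82  0.76 -0.24]
32.3333
```

View pics/r12.png

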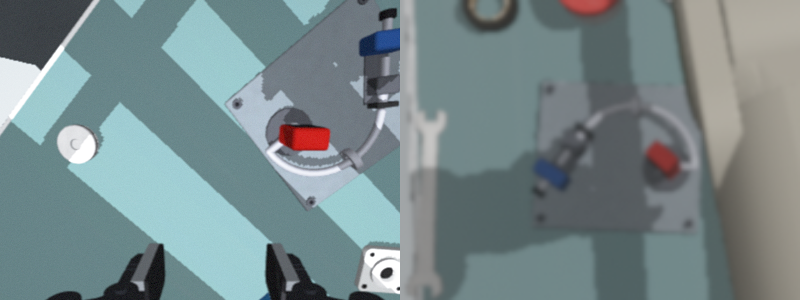

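The pin stands on the plate with its bar running through the eye at (350,158) and its tip on the stop at (382,102). The gripper is clear. I'll do a quick depth check that it lies flat, then hand in.

Run:
```python
from h import *
np.set_printoptions(precision=1,suppress=True)
for f in("r0","r1"):
    c,p,d=load(f);h=cv2.cvtColor(p,cv2.COLOR_RGB2HSV);v,u=np.mgrid[:400,:640];K,T=c["camera_matrix"],c["T"]
    W=np.stack([(u-K[0,2])/K[0,0]*d,(v-K[1,2])/K[1,1]*d,d],-1)@T[:3,:3].T+T[:3,3]
    near=(d>0)&(np.hypot(W[...,0]-553,W[...,1]-145)<32)
    t=near&(W[...,2]>84)&(W[...,2]<96);print(f,"top z",np.percentile(W[t][:,2],[5,50,95]) if t.sum() else 0,t.sum(),W[t].mean(0))
    g=near&(W[...,2]>13)&(W[...,2]<21)&(p.sum(2)<330);print(" foot top z",np.median(W[g][:,2]),g.sum())
    b=(d>0)&(abs(np.hypot(W[...,0]-C[0],W[...,1]-C[1])-60)<4)&(W[...,2]>22)&(W[...,2]<34)
    print(" bar top z",np.percentile(W[b][:,2],[50,90]),b.sum())
bot.job_done();print(bot.sense()["clock"])
```

```text
r0 top z [86.7 89.4 90.6] 1009 [552.6 145.5  89.1]
 foot top z 16.60241733394912 565
 bar top z [29.1 30.4] 1218
r1 top z [87.  89.4 90.7] 875 [552.7 144.   89.2]
 foot top z 16.609225702804395 465
 bar top z [29.1 30.4] 1269
the job is handed in; nothing more can be done
the job is handed in; nothing more can be done
```

The pin is on the bracket plate with its bar through the eye and its tip on the stop, and I handed the job in at about 32 s of the 72 s allowed.

- **Threading:** I gripped the red handle, set the foot on the plate at a tip angle of −28°, and swung the pin round its arc through the eye. The wrist's side force peaked at about 4.7 N. It came with a downward press of about 9 N on the plate, so most of it looked like foot friction. After I eased the pin up about 0.3 mm the side load fell to near zero.
- **Hover during the swing:** From about 12° up to the stop, the foot was carried roughly 0.2 mm clear of the plate. It was lowered again from 50° on, and just before release the plate carried only part of the pin's weight.
- **Stop:** I felt first contact at about 50°. The tip was bedded at 50.7° with 4.7–5.1 N for more than 1 s, with two separate measures (wrist force and wrist moment) agreeing. I never saw more than about 5.3 N there. I then let go and backed off.
- **Last checks:** Depth after release gave the handle top at z = 89.4 mm (90 expected), foot top at 16.6 mm (17 expected) and bar top at 29–30 mm (30 expected). That means the pin is flat on the plate, and the pictures show the bar through the eye. I never touched the other parts on the bench, but I did not measure their positions again.
- **Disagreement:** The wrist camera put the held tip 1–1.7 mm short of where the grasp said it should be. I corrected for this by comparing tip and eye in the same picture.

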